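Pack the painted lantern in its foam

TASK

The painted lantern in the holding vise is finished: slide the vise's jaw back so that it lets go, lift the lantern out, set it squarely in the lantern-shaped cutout of the gift box's foam insert (do not drop it in) and press it down until it is fully home and flush with the foam. Leave the tree that is already packed, the unpainted bell and everything else on the bench where they are.

Things in the scene. Friction and masses are not known exactly. Their poses are not given: they have to be found in the camera images.
- lantern: flat blue wooden lantern ornament with gold panes, held face up in the vise; 110 mm long, 22 mm thick, about 80 g. Origin: middle of its underside; x along its length, +x from broad plinth to narrow cap; z out of the painted face. Outline, symmetric about x (mm): plinth 64 wide, x -55 to -43; body 54 wide to x 13; roof tapering 68 to 24 wide, x 13 to 38; cap 20 wide to x 55.
- lantern_grip (a point): middle of the lantern's painted top face between its two straight parallel sides (54 mm apart, 56 mm long): the place to grip it across its y, and to press it; 15 mm from the lantern's middle towards the plinth, 22 mm above its underside, within 10 mm of its centre of mass. Axes as the lantern's.
- vise: grey holding vise fixed to the table, 300 x 100 mm. Origin on the table under the held lantern's middle; x along its guide bars, from the fixed jaw (the end nearer the robot, 66 mm high, plain face against the plinth) to the sliding jaw. The lantern's underside is 45 mm above the table on a bed 34 mm wide; its sides are free down to the bars (tops 32 mm high). End block at x = 170 mm, 42 mm high.
- jaw (a joint): sliding jaw of the vise, in m: 0 closed on the lantern's cap, grows as it slides along the vise's +x away from the lantern; stop at 0.055. Needs about 6 N at its knob and stays where it is left (its lock lever is already slack). Closed, its hold-down plate (44 mm wide, top 77 mm above the table) laps 5 mm over the cap, so the lantern cannot be lifted until the jaw is back more than that.
- jaw_knob (a point): centre of the black ball, 30 mm diameter, on a 12 mm stem on top of the sliding jaw, 106 mm above the table; axes parallel to the vise's.
- cutout (a point): middle of the dark floor of the empty lantern-shaped cutout, the middle one of three, 20 mm above the table; +x towards its narrow cap end. The packed lantern's origin and axes coincide with it. The outline is the lantern's with 2 mm room all round and a bevelled mouth (3 mm wide, 4 mm deep); 22 mm deep, so a lantern fully home is flush with the foam.
- foam_top (a point): point straight above cutout in the plane of the foam's top, 42 mm above the table. Springy foam ribs with sloping tops narrow the cutout by 1.5 mm a side along the lantern's straight sides: a lantern set in squarely rests about 10 mm deep, standing 12 mm proud, and goes home when pressed down from above with about 10 to 15 N; it then stays.
- gift_box: cardboard gift box fixed on the table, 162 x 266 mm, walls 40 mm high, filled with a light grey foam insert on a dark foam floor, with three cutouts side by side along its y at a pitch of 86 mm: tree (y = -86 mm, filled), lantern (y = 0, empty), bell (y = +86 mm, empty). Origin on the table at its centre; its x is along the cutouts' length.
- tree: blue tree ornament, 98 mm long, 22 mm thick, already packed flush in the tree cutout; leave it.
- bell_blank: unpainted wooden bell ornament, 98 x 66 mm, 22 mm thick, lying on the table at the side; leave it.
- brush: paint brush, 170 mm long, lying between vise and gift box; leave it.
- bowl: empty red plastic bowl, 136 mm across, 55 mm high; leave it.
- paint_jar: white jar, 60 mm across, 65 mm high; leave it.
- varnish_jar: amber jar, 70 mm across, 90 mm high; leave it.
- knife: palette knife lying flat, about 180 mm long; leave it.
There are look-alikes about, which are no part of the job. What is shaped like the lantern but turquoise is not meant.

How it is judged:
By the outcome, as a careful person would: the job done as asked, in the order asked, and still so for the second after the job is handed in, with the robot touching nothing.
It also fails if it takes over 64 s, if anything falls off the work surface, if the arm or the gripper's body presses on something with over 40 N, if the wrist force passes 120 N, or if a joint passes its speed limit or range.

ROBOT

A 6-joint arm with a two-finger parallel gripper is mounted at the origin on the work surface. World frame = base frame: x ahead of the robot, y to its left, z up, the work surface at z = 0. Lengths are in m, angles in rad, forces in N, time in s.
With the tool pointing down it reaches from about 0.25 to 0.775 m from the base axis. Payload 4 kg.
Tool frame: the origin (TCP) lies on the centre line of the jaws, within the pads' length; the fingertips stand 8 mm ahead of it and the grasp point (between the pads) lies 11 mm behind it; z points along the fingers, y is the direction in which the jaws open and shut (so a half turn about z gives the same grasp; the last joint's range is limited). The gripper opens to 94 mm and grips with 3 to 60 N. Pads are 16 mm wide; open, the fingers measure 119 mm over their backs; the gripper's body (75 mm by 177 mm) begins 78 mm behind the grasp point.
Start: joints at [-1.234, 0.087, 1.371, -0, 1.684, -0.103], TCP at [0.234, -0.498, 0.214] pointing down, gripper open.
Joint ranges: [-3.1, 3.1], [-0.76, 2.03], [0.27, 2.55], [-1.08, 4.22], [0.17, 2.65], [-2.57, 2.57]. Speed limits (rad/s): [2.79, 2.79, 3.14, 3.14, 3.14, 3.14].

INTERFACE

Orientations are given as [roll, pitch, yaw] about the fixed x, y, z axes, in that order (R = Rz(yaw) Ry(pitch) Rx(roll)).
In Python, from bench import * gives the robot as it stands.
- The arm moves only by the tool step_arm, never from a script. Its argument "steps" is a list of rows, each an object of numbers: "jaw": the opening, from 0 (shut) to 1 (fully open); "tx", "ty", "tz": the shift along the tool's x, y, z in m; "ax", "ay", "az": the turn, a rotation vector about the tool's x, y, z in rad. In form: [{"jaw": .., "tx": .., "ty": .., "tz": .., "ax": .., "ay": .., "az": ..}, ...]. A call has 1 to 8 rows; each row is the pose to reach, as a shift and turn from the pose measured when the call began, along the tool's axes at that moment; what a row does not reach only later rows make up. A row lasts 1/10 s, in which the tool goes at most 50 mm and 8.59 degrees, less where a joint would pass 70% of its speed; a pose out of reach is approached as far as the arm can. A call with a gripper value outside its range is refused whole. The fingers move at their own pace and stop on an object; the grip force is fixed at half the most. Time passes only in rows, so rows that repeat a pose let the fingers close. It gives the time, the measured TCP pose, the force and the opening at its end, in the units of the state.
- get_obs(): the state, without advancing time (a new reading comes with each control period).
- snapshot(name): name is "scene" or "top" or "wrist"; returns (picture, depth): 384x512x3 uint8, red, green, blue; 384x512 float32, m along the optical axis (not along the pixel's ray), 0 where there is no reading.
- camera_model(name): a dict with "intrinsics" (3x3 intrinsics, pixels), "origin" and "orientation" of the camera in the world. Camera axes: x right, y down, z forward; pixel columns grow to the right and rows downward; lengths in m; the calibration is good to about 2 mm. The wrist camera is an equidistant fisheye: a pixel r from the principal point sees the ray r / f radians off the axis. A picture is of the moment at which its call begins: read the wrist's pose just before it. camera_model takes no time and is no camera call; for the wrist camera it gives the pose at the moment of the call.
- close_job(): hands the job in, once; it reports no verdict.
Trained networks look in the newest picture that a camera, given by its name, has taken for a name from the list of things; names that differ only in an ending like _2 or _b are one class to them, and where a whole thing is asked for, a point or a joint stands for the part that bears it (a point fixed in the world has none). Each returns a list of dicts, best first, with "confidence" (0 to 1); they miss things now and then, are a little off and sometimes report something else, mostly with a low value. They report only what shows in the picture. A call takes as long as a camera call. They do not tell look-alikes from the thing itself.
- silhouettes(camera, query): "pixels" (384x512 bool, what is visible of it) and "rect" ([left, top, right, bottom] in pixels, round what is visible of it).
The state is a dict: "time": time; "joint_positions": joint angles; "qvel": joint speeds; "joint_torque": joint torques, N m; "tool_pos": TCP position; "ee_rot": TCP orientation; "wrist_force": force on the tool from outside, world axes, zero at the start; "wrist_torque": the same for the moment, N m; "width": finger opening in m.
Only numpy, scipy, OpenCV 4.12 (cv2) and the standard library are available. Lean on these libraries where they do the work, as an engineer would, in place of code of your own. Each camera call takes 0.05 s, during which the arm holds its last target. There are 200 camera calls.

## Working session

There is one attempt and no reset: what is moved stays moved. The work goes in short steps, Python scripts to look and compute and a tool call to move; the robot and the scene stay as the last step left them, time stands still between calls to the robot, and variables do not carry over. Pictures are saved under pics/ and viewed, about 8 in all and at most 12, crops included, and the job is handed in when it is done.

Besides the shell and the picture viewer there is one more tool, called after ">>>" in YAML: its name, and indented under it one key for each argument. step_arm: Moves the arm, as the interface text tells. Its arguments: {"type":"object","properties":{"steps":{"type":"array"}},"required":["steps"]}

```bash
mkdir -p pics; cat > h.py <<'E'
from bench import *
import numpy as np, cv2
from scipy.spatial.transform import Rotation as R
def Rm(o):
    o=np.array(o,float)
    return o if o.shape==(3,3) else (R.from_euler('xyz',o).as_matrix() if o.size==3 else R.from_quat(o).as_matrix())
def cloud(name,depth):
    m=camera_model(name);K=np.array(m['intrinsics']);v,u=np.mgrid[:384,:512].astype(float)
    x=(u-K[0,2])/K[0,0];y=(v-K[1,2])/K[1,1]
    if name=='wrist':
        r=np.hypot(x,y)+1e-9; t=np.tan(np.minimum(r,1.5))/r; x=x*t;y=y*t
    P=np.stack([x*depth,y*depth,depth],-1)
    return P@Rm(m['orientation']).T+np.array(m['origin'])
def save(n,p): cv2.imwrite('pics/'+n,cv2.cvtColor(p,cv2.COLOR_RGB2BGR))
E
python3 - <<'E'
from h import *
print(get_obs()); 
for n in('top','scene'): print(n,camera_model(n))
print(camera_model('wrist'))
p,d=snapshot('top');save('top1.png',p);np.save('top_d.npy',d)
P=cloud('top',d);np.save('top_P.npy',P)
for q in['lantern','vise','jaw_knob','gift_box','cutout','tree']:
    for s in silhouettes('top',q)[:3]:
        m=s['pixels'];m=m&(d>0)
        print(q,round(s['confidence'],2),s['rect'],np.median(P[m],0).round(3) if m.any() else None)
E
```

```text
{'time': 0.0, 'joint_positions': array([-1.23411636e+00,  8.79311851e-02,  1.37222183e+00, -1.03923109e-05,
        1.68358873e+00, -1.03113735e-01]), 'qvel': array([-0.00025356, -0.00154506,  0.00043494,  0.00081086, -0.0012245 ,
        0.00012153]), 'joint_torque': array([ 8.80465341e-04, -3.40177274e+01, -3.02424359e+01,  7.18888873e-02,
        3.29391507e-02, -1.60658506e-04]), 'tool_pos': array([ 0.23397688, -0.49717434,  0.21233362]), 'ee_rot': array([-3.13945391e+00, -2.10934344e-04,  4.39792322e-01]), 'wrist_force': array([-0.29640859, -0.30011803,  0.33519537]), 'wrist_torque': array([-0.02000119,  0.01262041,  0.03391999]), 'width': 0.09430278759690106}
top {'intrinsics': array([[465.37009845,   0.        , 249.49657954],
       [  0.        , 465.37009845, 196.46360939],
       [  0.        ,   0.        ,   1.        ]]), 'origin': array([ 0.50879455, -0.01921515,  1.56656519]), 'orientation': array([-3.07761736,  0.00599882, -1.58170662])}
scene {'intrinsics': array([[440.85585938,   0.        , 256.69121637],
       [  0.        , 440.85585938, 192.95324043],
       [
[... 274 characters left out ...]
640644],
       [  0.        ,   0.        ,   1.        ]]), 'origin': array([ 0.30514401, -0.46471202,  0.38256018]), 'orientation': array([ 2.86970686e+00,  2.19472113e-03, -1.13062161e+00])}
lantern 0.85 [351.0, 216.2, 377.2, 248.5] [ 0.48  -0.374  0.023]
lantern 0.69 [340.5, 160.8, 372.7, 186.7] [ 0.676 -0.38   0.022]
lantern 0.57 [305.8, 204.4, 323.5, 238.9] [ 0.519 -0.217  0.067]
vise 0.72 [298.8, 162.3, 331.1, 253.3] [ 0.601 -0.215  0.021]
jaw_knob 0.55 [296.5, 185.9, 326.3, 205.1] [ 0.602 -0.212  0.075]
cutout 0.67 [133.7, 191.3, 223.8, 266.6] [0.495 0.233 0.04 ]
cutout 0.25 [297.2, 181.5, 325.5, 204.3] [ 0.601 -0.211  0.075]
tree 0.8 [194.9, 206.1, 215.2, 238.1] [0.521 0.142 0.042]
```

```bash
ls
```

```text
h.py
pics
top_P.npy
top_d.npy
```

```bash
python3 - <<'E'
import cv2
i=cv2.imread('pics/top1.png')[130:290,110:400]
cv2.imwrite('pics/top1c.png',cv2.resize(i,None,fx=2.75,fy=2.75,interpolation=cv2.INTER_CUBIC))
E
```

```text
(no output)
```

View pics/top1c.png

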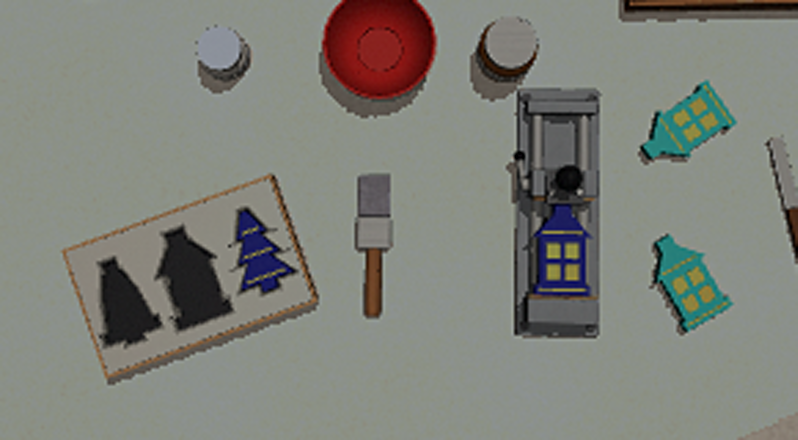

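The crop shows the blue lantern in the vise at about pixel (315,221), with the knob above it at (316,195). The empty lantern cutout is at (181,232), with the tree to its right. Next I'll get the poses.

```bash
cat >> h.py <<'E'
# outline of lantern (mm): used to fit poses
L=np.array([[-55,32],[-43,32],[-43,27],[13,27],[13,34],[38,12],[38,10],[55,10]],float)/1000
L=np.vstack([L,(L*[1,-1])[::-1]])
def plane(name,mask,z,sub=1):
    "pixels of mask to world xy on plane z"
    v,u=np.nonzero(mask);return pix(name,np.c_[u,v].astype(float),z)
def pix(name,uv,z):
    m=camera_model(name);K=np.array(m['intrinsics']);x=(uv[:,0]-K[0,2])/K[0,0];y=(uv[:,1]-K[1,2])/K[1,1]
    if name=='wrist':
        r=np.hypot(x,y)+1e-9;t=np.tan(r)/r;x,y=x*t,y*t
    D=np.c_[x,y,np.ones(len(x))]@Rm(m['orientation']).T;o=np.array(m['origin'])
    return (o+D*((z-o[2])/D[:,2])[:,None])[:,:2]
def fit(pts,grow,x0,res=0.001):
    "fit lantern outline (grown by grow) to a filled point set by soft IoU"
    from scipy.optimize import minimize
    from scipy.spatial import cKDTree
    c=pts.mean(0);S=pts
    poly=(L*1e3).astype(np.float32)
    def cost(p):
        q=(S-p[:2])@R.from_euler('z',p[2]).as_matrix()[:2,:2]*1e3
        sd=np.array([cv2.pointPolygonTest(poly.reshape(-1,1,2),(float(a),float(b)),True) for a,b in q])+grow*1e3
        return np.mean(np.minimum(sd,0)**2)+0.15*np.mean(np.abs(np.minimum(sd,0)))
    r=minimize(cost,x0,method='Nelder-Mead',options=dict(initial_simplex=np.array([x0]*4)+np.vstack([np.zeros(3),np.diag([.006,.006,.08])]),xatol=1e-5))
    return r.x,r.fun
def rect(pts):
    (cx,cy),(w,h),a=cv2.minAreaRect((pts*1000).astype(np.float32));return cx/1e3,cy/1e3,w,h,a
E
python3 - <<'E'
from h import *
p=cv2.imread('pics/top1.png');d=np.load('top_d.npy');P=np.load('top_P.npy')
hsv=cv2.cvtColor(p,cv2.COLOR_BGR2HSV);H,S,V=cv2.split(hsv)
v,u=np.mgrid[:384,:512]
def win(a,b,c,e): return (u>=a)&(u<=c)&(v>=b)&(v<=e)
print('table z',np.median(P[win(240,250,290,280)][:,2]))
vm=win(290,155,335,260)&(P[...,2]>.012)&(P[...,2]<.12)
print('vise',rect(P[vm][:,:2]), 'zmax',P[vm][:,2].max())
lm=win(300,200,330,242)&((H>105)&(H<135)&(S>120)|(H>15)&(H<40)&(S>100))
lm=lm&(P[...,2]>.055)
print('lan z',np.median(P[lm][:,2]),lm.sum()); X=plane('top',lm,.067);print(X.min(0),X.max(0),X.mean(0),fit(X,0,[.52,-.217,0]))
km=win(300,180,330,208)&(P[...,2]>.098)
print('knob',P[km].mean(0),P[km].max(0),P[km].min(0),km.sum())
bm=win(128,185,230,275)&(P[...,2]>.033)&(P[...,2]<.06)
print('box',rect(P[bm][:,:2]),np.median(P[bm][:,2]))
cm=win(160,205,198,258)&(V<75)&(S<90)
n,lab,st,_=cv2.connectedComponentsWithStats(cm.astype(np.uint8));k=1+st[1:,4].argmax();cm=lab==k
X=plane('top',cm,.042);print('cut',st[k],X.mean(0),fit(X,.002,[X.mean(0)[0],X.mean(0)[1],.3]))
E
```

```text
table z 0.0005737532063352369
vise (0.5821796875, -0.20800265502929688, 315.5146179199219, 127.96318054199219, 0.020945020020008087) zmax 0.11940122474035819
lan z 0.06752962658608586 474
[ 0.46869194 -0.25518207] [ 0.58831228 -0.17831588] [ 0.5194403  -0.21738046] (array([ 0.52582623, -0.21789451, -0.02839806]), np.float64(4.203270009791186))
knob [ 0.60096092 -0.2100787   0.1928016 ] [ 0.62025294 -0.01921515  1.56656519] [ 0.50879455 -0.23608068  0.10536099] 76
box (0.49966046142578124, 0.22336868286132813, 162.13760375976562, 266.8240661621094, 19.410436630249023) 0.04223894123063254
cut [167 212  28  38 587] [0.49314863 0.22003473] (array([0.50009385, 0.2227109 , 0.33094529]), np.float64(0.0523872432052579))
```

```bash
cat >> h.py <<'E'
def go(x,y,z,yaw):
    o=get_obs();A=Rm(o['ee_rot']);B=R.from_euler('xyz',[np.pi,0,yaw]).as_matrix()
    t=A.T@(np.array([x,y,z])-o['tool_pos']);a=R.from_matrix(A.T@B).as_rotvec()
    print('move',t.round(4),a.round(3),'from',o['tool_pos'].round(4),o['ee_rot'].round(3))
E
python3 - <<'E'
from h import *
go(.56,-.212,.26,-.01)
P=np.load('top_P.npy');d=np.load('top_d.npy')
v,u=np.mgrid[:384,:512];k=(d>0)&(u>300)&(u<330)&(v>180)&(v<208)&(P[...,2]>.085)
print(P[k].mean(0),P[k].min(0),P[k].max(0))
k=(d>0)&(u>290)&(u<304)&(v>180)&(v<208)&(P[...,2]>.03); print('lever',P[k].max(0),P[k].min(0))
E
```

```text
move [ 0.4165 -0.1197 -0.0467] [-0.    0.    0.45] from [ 0.2341 -0.4976  0.2132] [-3.141  0.     0.44 ]
[ 0.60603711 -0.22070874  0.11565622] [ 0.59197467 -0.23608068  0.08591696] [ 0.62025294 -0.20756709  0.12580433]
lever [ 0.64318695 -0.16770561  0.07639058] [ 0.57017021 -0.18859283  0.03005608]
```

>>> step_arm:
  steps:
    - {"jaw":0.7,"tx":0.046,"ty":-0.013,"tz":-0.005,"az":0.05}
    - {"jaw":0.7,"tx":0.092,"ty":-0.027,"tz":-0.01,"az":0.1}
    - {"jaw":0.7,"tx":0.139,"ty":-0.04,"tz":-0.016,"az":0.15}
    - {"jaw":0.7,"tx":0.185,"ty":-0.053,"tz":-0.021,"az":0.2}
    - {"jaw":0.7,"tx":0.231,"ty":-0.066,"tz":-0.026,"az":0.25}
    - {"jaw":0.7,"tx":0.278,"ty":-0.08,"tz":-0.031,"az":0.3}
    - {"jaw":0.7,"tx":0.324,"ty":-0.093,"tz":-0.036,"az":0.35}
    - {"jaw":0.7,"tx":0.37,"ty":-0.106,"tz":-0.041,"az":0.4}

```text
invalid input
```

>>> step_arm:
  steps:
    - {"jaw":0.7,"tx":0.045,"ty":0.006,"tz":-0.005,"az":0.05}
    - {"jaw":0.7,"tx":0.045,"ty":0.006,"tz":-0.005,"az":0.05}
    - {"jaw":0.7,"tx":0.045,"ty":0.006,"tz":-0.005,"az":0.05}
    - {"jaw":0.7,"tx":0.045,"ty":0.006,"tz":-0.005,"az":0.05}

```text
invalid input
```

```bash
python3 - <<'E'
from h import *
o=get_obs();print(o['time'],o['tool_pos'],o['ee_rot'],o['width'])
m=camera_model('wrist');p,d=snapshot('wrist');save('w1.png',p);P=cloud('wrist',d);np.save('w1.npy',P)
for q in['lantern','vise','jaw_knob']:
    for s in silhouettes('wrist',q)[:3]:
        k=s['pixels']&(d>0)
        print(q,round(s['confidence'],2),s['rect'],np.median(P[k],0).round(4) if k.any() else None)
E
```

```text
0.35 [ 0.23409773 -0.49757226  0.21323723] [-3.14117294e+00  1.62442815e-06  4.39787375e-01] 0.09409744218263479
```

View pics/w1.png

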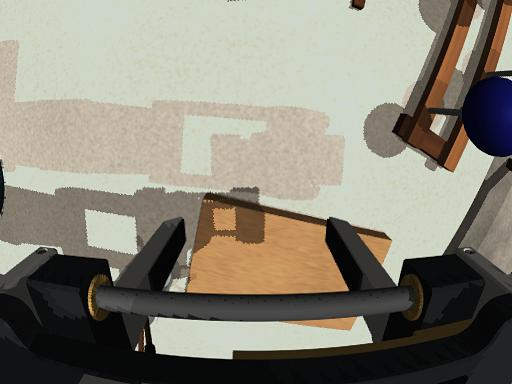

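The moves were refused, probably because every field is required. This picture is from the start pose: only the fingers and bare bench, nothing of use. I'll retry with all the fields filled in.

>>> step_arm:
  steps:
    - {"jaw":0.7,"tx":0.046,"ty":-0.013,"tz":-0.005,"ax":0,"ay":0,"az":0.05}
    - {"jaw":0.7,"tx":0.092,"ty":-0.027,"tz":-0.01,"ax":0,"ay":0,"az":0.1}
    - {"jaw":0.7,"tx":0.139,"ty":-0.04,"tz":-0.016,"ax":0,"ay":0,"az":0.15}
    - {"jaw":0.7,"tx":0.185,"ty":-0.053,"tz":-0.021,"ax":0,"ay":0,"az":0.2}
    - {"jaw":0.7,"tx":0.231,"ty":-0.066,"tz":-0.026,"ax":0,"ay":0,"az":0.25}
    - {"jaw":0.7,"tx":0.278,"ty":-0.08,"tz":-0.031,"ax":0,"ay":0,"az":0.3}
    - {"jaw":0.7,"tx":0.324,"ty":-0.093,"tz":-0.036,"ax":0,"ay":0,"az":0.35}
    - {"jaw":0.7,"tx":0.37,"ty":-0.106,"tz":-0.041,"ax":0,"ay":0,"az":0.4}

```text
time: 1.35
tool_pos: [0.5251, -0.2427, 0.255]
ee_rot: [3.141, -0.001, 0.038]
wrist_force: [-0.0, -1.1, 0.5]
width: 0.0658
```

>>> step_arm:
  steps:
    - {"jaw":0.7,"tx":0.035,"ty":-0.03,"tz":-0.005,"ax":0,"ay":0,"az":0.05}
    - {"jaw":0.7,"tx":0.035,"ty":-0.03,"tz":-0.005,"ax":0,"ay":0,"az":0.05}
    - {"jaw":0.7,"tx":0.035,"ty":-0.03,"tz":-0.005,"ax":0,"ay":0,"az":0.05}

```text
time: 1.65
tool_pos: [0.5595, -0.2105, 0.2597]
ee_rot: [3.141, 0.0, -0.009]
wrist_force: [0.1, -0.6, -0.4]
width: 0.0658
```

```bash
python3 - <<'E'
from h import *
o=get_obs();print(o['time'],o['tool_pos'],o['ee_rot'],o['width'])
m=camera_model('wrist');p,d=snapshot('wrist');save('w1.png',p);P=cloud('wrist',d);np.save('w1.npy',P)
for q in['lantern','vise','jaw_knob']:
    for s in silhouettes('wrist',q)[:3]:
        k=s['pixels']&(d>0)
        print(q,round(s['confidence'],2),s['rect'],np.median(P[k],0).round(4) if k.any() else None)
E
```

```text
1.65 [ 0.55945171 -0.21053209  0.25968811] [ 3.14074083e+00  1.44981809e-04 -9.45947910e-03] 0.06578793790332797
lantern 0.96 [336.5, 49.4, 410.2, 114.0] [ 0.6763 -0.3802  0.0209]
lantern 0.75 [338.1, 172.5, 390.8, 242.9] [ 0.4887 -0.3726  0.021 ]
lantern 0.58 [238.8, 158.2, 288.5, 237.0] [ 0.5225 -0.2207  0.066 ]
vise 0.57 [184.7, 0.0, 244.1, 40.3] [ 0.7488 -0.1675  0.0873]
vise 0.55 [221.0, 48.7, 299.4, 256.2] [ 0.6166 -0.2226  0.0291]
vise 0.41 [67.7, 0.5, 149.2, 63.8] [0.7734 0.0094 0.0184]
jaw_knob 0.68 [219.9, 105.3, 299.7, 154.7] [ 0.6055 -0.2198  0.075 ]
```

View pics/w1.png

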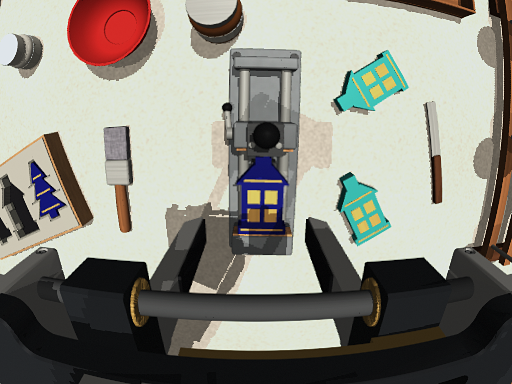

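The wrist picture shows the vise with the knob at (266,134) and the blue lantern at about (263,200). The lock lever is to the left at (228,120). Next I'll measure them.

```bash
python3 - <<'E'
from h import *
P=np.load('w1.npy');p=cv2.imread('pics/w1.png');H,S,V=cv2.split(cv2.cvtColor(p,cv2.COLOR_BGR2HSV))
v,u=np.mgrid[:384,:512]
k=(u>240)&(u<295)&(v>110)&(v<160)&(P[...,2]>.10)&(P[...,2]<.13)
X=P[k]
A=np.c_[2*X,np.ones(len(X))];c=np.linalg.lstsq(A,(X**2).sum(1),rcond=None)[0];print('knob sphere',c[:3],np.sqrt(c[3]+c[:3]@c[:3]),X.min(0),X.max(0),len(X))
km=((V<60)&(S<120)&(np.hypot(u-266,v-134)<20)); print('knob px',plane('wrist',km,.106).mean(0),km.sum())
lm=(u>232)&(u<292)&(v>152)&(v<240)&(((H>105)&(H<135)&(S>110))|((H>12)&(H<40)&(S>90)))&(P[...,2]>.06)&(P[...,2]<.074)
n,lab,st,_=cv2.connectedComponentsWithStats(lm.astype(np.uint8));j=1+st[1:,4].argmax();lm=lab==j;print(st[j])
X=plane('wrist',lm,.067);print('lan',fit(X,0,[.525,-.219,0]),X.min(0),X.max(0));Y=P[lm];print(np.median(Y,0))
w=(P[...,2]>.012)&(P[...,2]<.1)&(u>238)&(u<305)&(v>40)&(v<258)
print('vise',rect(P[w][:,:2]))
f=(P[...,2]>.06)&(P[...,2]<.07)&(u>225)&(u<300)&(v>225)&(v<250);print('fixed jaw',P[f].min(0),P[f].max(0))
E
```

```text
knob sphere [ 0.60718391 -0.22467284  0.10561212] 0.014458212044494512 [ 0.59237161 -0.23857112  0.10439887] [ 0.62171164 -0.21032991  0.12101684] 572
knob px [ 0.60603954 -0.22409289] 768
[ 233  157   59   80 2829]
lan (array([ 0.52639132, -0.22225978, -0.01888792]), np.float64(0.32070708770474754)) [ 0.4686785  -0.26025134] [ 0.57605094 -0.18238324]
[ 0.5194909  -0.22059813  0.06596829]
vise (0.5805106201171875, -0.2312512969970703, 83.45757293701172, 280.74737548828125, 89.10661315917969)
fixed jaw [ 0.4477053  -0.26204916  0.06010769] [ 0.48533354 -0.17910202  0.06798155]
```

```bash
python3 -c "
from h import *
go(.607,-.2245,.15,-.018);go(.607,-.2245,.095,-.018)"
```

```text
move [0.0491 0.0112 0.11  ] [ 0.001 -0.     0.004] from [ 0.558  -0.2125  0.26  ] [ 3.141 -0.    -0.014]
move [0.0491 0.0111 0.165 ] [ 0.001 -0.     0.004] from [ 0.558  -0.2125  0.26  ] [ 3.141 -0.    -0.014]
```

>>> step_arm:
  steps:
    - {"jaw":0.6,"tx":0.025,"ty":0.006,"tz":0.03,"ax":0,"ay":0,"az":0.004}
    - {"jaw":0.6,"tx":0.049,"ty":0.011,"tz":0.06,"ax":0,"ay":0,"az":0.004}
    - {"jaw":0.6,"tx":0.049,"ty":0.011,"tz":0.09,"ax":0,"ay":0,"az":0.004}
    - {"jaw":0.6,"tx":0.049,"ty":0.011,"tz":0.12,"ax":0,"ay":0,"az":0.004}
    - {"jaw":0.6,"tx":0.049,"ty":0.011,"tz":0.145,"ax":0,"ay":0,"az":0.004}
    - {"jaw":0.6,"tx":0.049,"ty":0.011,"tz":0.16,"ax":0,"ay":0,"az":0.004}
    - {"jaw":0.6,"tx":0.049,"ty":0.011,"tz":0.165,"ax":0,"ay":0,"az":0.004}
    - {"jaw":0.6,"tx":0.049,"ty":0.011,"tz":0.165,"ax":0,"ay":0,"az":0.004}

```text
time: 2.65
tool_pos: [0.6065, -0.225, 0.095]
ee_rot: [3.141, 0.0, -0.019]
wrist_force: [0.2, -0.4, 0.5]
width: 0.0563
```

>>> step_arm:
  steps:
    - {"jaw":0.2,"tx":0,"ty":0,"tz":0,"ax":0,"ay":0,"az":0}
    - {"jaw":0.2,"tx":0,"ty":0,"tz":0,"ax":0,"ay":0,"az":0}
    - {"jaw":0.2,"tx":0,"ty":0,"tz":0,"ax":0,"ay":0,"az":0}
    - {"jaw":0.2,"tx":0,"ty":0,"tz":0,"ax":0,"ay":0,"az":0}
    - {"jaw":0.2,"tx":0,"ty":0,"tz":0,"ax":0,"ay":0,"az":0}
    - {"jaw":0.2,"tx":0,"ty":0,"tz":0,"ax":0,"ay":0,"az":0}

```text
time: 3.25
tool_pos: [0.6072, -0.2232, 0.0962]
ee_rot: [-3.14, -0.002, -0.018]
wrist_force: [-0.8, 4.6, 4.3]
width: 0.0284
```

>>> step_arm:
  steps:
    - {"jaw":0.2,"tx":0.006,"ty":0,"tz":0,"ax":0,"ay":0,"az":0}
    - {"jaw":0.2,"tx":0.012,"ty":0,"tz":0,"ax":0,"ay":0,"az":0}
    - {"jaw":0.2,"tx":0.018,"ty":0,"tz":0,"ax":0,"ay":0,"az":0}
    - {"jaw":0.2,"tx":0.024,"ty":0,"tz":0,"ax":0,"ay":0,"az":0}
    - {"jaw":0.2,"tx":0.03,"ty":0,"tz":0,"ax":0,"ay":0,"az":0}
    - {"jaw":0.2,"tx":0.036,"ty":0,"tz":0,"ax":0,"ay":0,"az":0}
    - {"jaw":0.2,"tx":0.042,"ty":0,"tz":0,"ax":0,"ay":0,"az":0}
    - {"jaw":0.2,"tx":0.045,"ty":0,"tz":0,"ax":0,"ay":0,"az":0}

```text
time: 4.05
tool_pos: [0.6505, -0.2244, 0.0963]
ee_rot: [-3.14, 0.003, -0.018]
wrist_force: [-5.1, -0.0, 2.8]
width: 0.0285
```

>>> step_arm:
  steps:
    - {"jaw":0.6,"tx":0,"ty":0,"tz":0,"ax":0,"ay":0,"az":0}
    - {"jaw":0.6,"tx":0,"ty":0,"tz":0,"ax":0,"ay":0,"az":0}
    - {"jaw":0.6,"tx":0,"ty":0,"tz":0,"ax":0,"ay":0,"az":0}
    - {"jaw":0.6,"tx":0,"ty":0,"tz":-0.03,"ax":0,"ay":0,"az":0}
    - {"jaw":0.6,"tx":0,"ty":0,"tz":-0.07,"ax":0,"ay":0,"az":0}
    - {"jaw":0.6,"tx":-0.03,"ty":0,"tz":-0.1,"ax":0,"ay":0,"az":0}
    - {"jaw":0.8,"tx":-0.07,"ty":0,"tz":-0.12,"ax":0,"ay":0,"az":0}
    - {"jaw":0.9,"tx":-0.11,"ty":0,"tz":-0.13,"ax":0,"ay":0,"az":0}

```text
time: 4.85
tool_pos: [0.5409, -0.2231, 0.2295]
ee_rot: [3.14, -0.002, -0.018]
wrist_force: [0.4, -0.6, 0.3]
width: 0.0693
```

```bash
python3 - <<'E'
from h import *
o=get_obs();print(o['time'],o['tool_pos'],o['ee_rot'],o['width'])
p,d=snapshot('wrist');save('w2.png',p);P=cloud('wrist',d);np.save('w2.npy',P)
H,S,V=cv2.split(cv2.cvtColor(p,cv2.COLOR_RGB2HSV))
v,u=np.mgrid[:384,:512]
bl=(((H>105)&(H<135)&(S>110))|((H>12)&(H<40)&(S>90)))&(P[...,2]>.06)&(P[...,2]<.074)&(abs(P[...,1]+.222)<.05)&(abs(P[...,0]-.525)<.08)
n,lab,st,_=cv2.connectedComponentsWithStats(bl.astype(np.uint8));j=1+st[1:,4].argmax();lm=lab==j;print(st[j])
X=plane('wrist',lm,.067);print('lan',fit(X,0,[.525,-.222,-.018]),X.min(0),X.max(0))
k=(P[...,2]>.098)&(P[...,2]<.13)&(abs(P[...,1]+.222)<.03)&(P[...,0]>.58)&(P[...,0]<.69);print('knob',P[k].min(0),P[k].max(0))
save('w2c.png',cv2.resize(p[60:330,100:420],None,fx=2,fy=2))
E
```

```text
4.85 [ 0.54086989 -0.22305739  0.22945392] [ 3.14028502e+00 -1.59319774e-03 -1.78884917e-02] 0.06927383239602503
[ 221  140   65   93 3553]
lan (array([ 0.52141314, -0.21999088, -0.02083646]), np.float64(0.3425839437443385)) [ 0.46435846 -0.25898756] [ 0.57759533 -0.18024241]
knob [ 0.63117944 -0.2391515   0.10607151] [ 0.66005833 -0.2100024   0.12217676]
```

View pics/w2c.png

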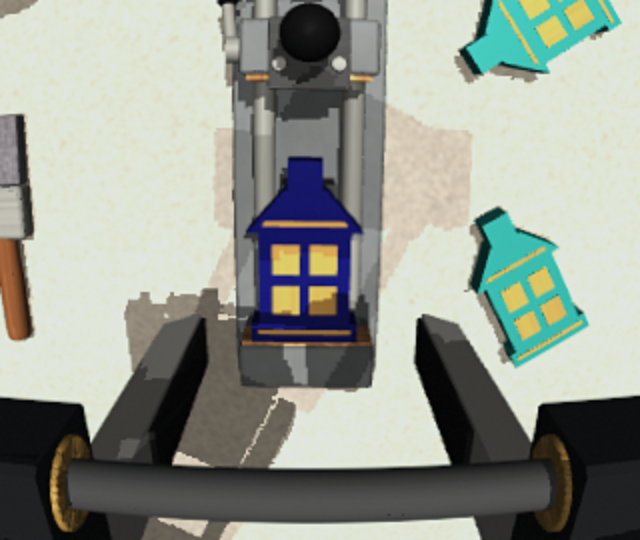

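The jaw is back about 43 mm and the lantern is clear; its cap is free of the plate at crop (305,160). Next I'll grip it high on the sides, so the tips stay above the foam when it is set in.

```bash
python3 -c "
from h import *
go(.507,-.2205,.0645,-.02)"
```

```text
move [-0.028  -0.0021  0.1665] [ 0.002  0.003 -0.   ] from [ 0.5354 -0.2228  0.2309] [ 3.14e+00  3.00e-03 -2.00e-02]
```

>>> step_arm:
  steps:
    - {"jaw":0.9,"tx":-0.014,"ty":-0.001,"tz":0.03,"ax":0,"ay":0,"az":0}
    - {"jaw":0.9,"tx":-0.028,"ty":-0.002,"tz":0.06,"ax":0.002,"ay":0.003,"az":0}
    - {"jaw":0.9,"tx":-0.028,"ty":-0.002,"tz":0.09,"ax":0.002,"ay":0.003,"az":0}
    - {"jaw":0.9,"tx":-0.028,"ty":-0.002,"tz":0.12,"ax":0.002,"ay":0.003,"az":0}
    - {"jaw":0.9,"tx":-0.028,"ty":-0.002,"tz":0.145,"ax":0.002,"ay":0.003,"az":0}
    - {"jaw":0.9,"tx":-0.028,"ty":-0.002,"tz":0.16,"ax":0.002,"ay":0.003,"az":0}
    - {"jaw":0.9,"tx":-0.028,"ty":-0.002,"tz":0.166,"ax":0.002,"ay":0.003,"az":0}
    - {"jaw":0.9,"tx":-0.028,"ty":-0.002,"tz":0.166,"ax":0.002,"ay":0.003,"az":0}

```text
time: 5.7
tool_pos: [0.507, -0.2205, 0.0646]
ee_rot: [-3.141, 0.0, -0.02]
wrist_force: [0.1, -0.1, 0.6]
width: 0.0849
```

```bash
python3 -c "
from h import *
go(.507,-.2205,.0645,-.02)"
```

```text
move [ 0.     -0.      0.0001] [-0.001  0.    -0.   ] from [ 0.507  -0.2205  0.0646] [-3.141  0.    -0.02 ]
```

>>> step_arm:
  steps:
    - {"jaw":0.5,"tx":0,"ty":0,"tz":0,"ax":0,"ay":0,"az":0}
    - {"jaw":0.5,"tx":0,"ty":0,"tz":0,"ax":0,"ay":0,"az":0}
    - {"jaw":0.5,"tx":0,"ty":0,"tz":0,"ax":0,"ay":0,"az":0}
    - {"jaw":0.5,"tx":0,"ty":0,"tz":0,"ax":0,"ay":0,"az":0}
    - {"jaw":0.5,"tx":0,"ty":0,"tz":0,"ax":0,"ay":0,"az":0}
    - {"jaw":0.5,"tx":0,"ty":0,"tz":0,"ax":0,"ay":0,"az":0}

```text
time: 6.3
tool_pos: [0.5074, -0.2205, 0.0653]
ee_rot: [-3.141, -0.001, -0.02]
wrist_force: [-0.6, 0.9, 3.3]
width: 0.0536
```

>>> step_arm:
  steps:
    - {"jaw":0.3,"tx":0,"ty":0,"tz":-0.005,"ax":0,"ay":0,"az":0}
    - {"jaw":0.3,"tx":0.001,"ty":0,"tz":-0.015,"ax":0,"ay":0,"az":0}
    - {"jaw":0.3,"tx":0.002,"ty":0,"tz":-0.03,"ax":0,"ay":0,"az":0}
    - {"jaw":0.3,"tx":0.003,"ty":0,"tz":-0.055,"ax":0,"ay":0,"az":0}
    - {"jaw":0.3,"tx":0.004,"ty":0,"tz":-0.08,"ax":0,"ay":0,"az":0}
    - {"jaw":0.3,"tx":0.004,"ty":0,"tz":-0.11,"ax":0,"ay":0,"az":0}
    - {"jaw":0.3,"tx":0.004,"ty":0,"tz":-0.14,"ax":0,"ay":0,"az":0}
    - {"jaw":0.3,"tx":0.004,"ty":0,"tz":-0.14,"ax":0,"ay":0,"az":0}

```text
time: 7.1
tool_pos: [0.5136, -0.222, 0.2123]
ee_rot: [3.136, -0.011, -0.02]
wrist_force: [-1.0, -0.6, 0.6]
width: 0.0535
```

```bash
python3 - <<'E'
from h import *
o=get_obs();print(o['time'],o['tool_pos'],o['ee_rot'],o['width'],o['wrist_force'])
p,d=snapshot('wrist');save('w3.png',p);P=cloud('wrist',d);np.save('w3.npy',P)
A=Rm(o['ee_rot']);Q=(P-o['tool_pos'])@A
H,S,V=cv2.split(cv2.cvtColor(p,cv2.COLOR_RGB2HSV))
bl=(H>105)&(H<135)&(S>110)&(P[...,2]>.15)&(P[...,2]<.26)&(abs(Q[...,0])<.1)&(abs(Q[...,1])<.05)
print(bl.sum(),Q[bl].min(0),Q[bl].max(0)); X=Q[bl]
g=np.linalg.lstsq(np.c_[X[:,:2],np.ones(len(X))],X[:,2],rcond=None)[0];print('plane tool',g)
for a,b in((.04,.075),(.0,.03),(-.03,0)):
    k=(X[:,0]>a)&(X[:,0]<b);print(a,X[k,1].min() if k.any() else 0,X[k,1].max() if k.any() else 0)
go(.4850,.2179,.2,.335)
E
```

```text
7.1 [ 0.51359332 -0.22200762  0.21234237] [ 3.13630248 -0.0110763  -0.01997536] 0.053484770337404765 [-1.0202582  -0.5822174   0.55730992]
9238 [-0.03490137 -0.0331234  -0.04761707] [0.07572428 0.03251256 0.02405314]
plane tool [0.00704059 0.00059374 0.00261282]
0.04 -0.027754596754778912 0.026956712319053614
0.0 -0.027659952514925597 0.02822646203276557
-0.03 -0.0321748315190068 0.03192155124076956
move [-0.0364 -0.4387  0.0076] [ 0.004 -0.006 -0.355] from [ 0.5126 -0.2214  0.2092] [ 3.139 -0.007 -0.02 ]
```

View pics/w3.png

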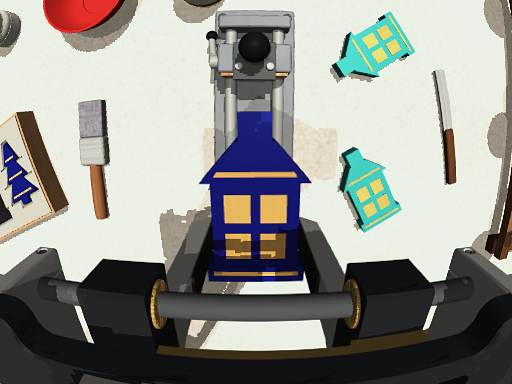

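The lantern is in the gripper and level, seen at (255,210) with its cap at (254,118). Next I'll find its offset in the tool frame while moving over the box.

>>> step_arm:
  steps:
    - {"jaw":0.3,"tx":-0.005,"ty":-0.045,"tz":0.0,"ax":0,"ay":0,"az":-0.04}
    - {"jaw":0.3,"tx":-0.009,"ty":-0.09,"tz":0.0,"ax":0,"ay":0,"az":-0.08}
    - {"jaw":0.3,"tx":-0.013,"ty":-0.135,"tz":0.0,"ax":0,"ay":0,"az":-0.12}
    - {"jaw":0.3,"tx":-0.017,"ty":-0.18,"tz":0.0,"ax":0,"ay":0,"az":-0.16}
    - {"jaw":0.3,"tx":-0.022,"ty":-0.225,"tz":0.0,"ax":0,"ay":0,"az":-0.2}
    - {"jaw":0.3,"tx":-0.026,"ty":-0.27,"tz":0.0,"ax":0,"ay":0,"az":-0.24}
    - {"jaw":0.3,"tx":-0.03,"ty":-0.315,"tz":0.0,"ax":0,"ay":0,"az":-0.28}
    - {"jaw":0.3,"tx":-0.033,"ty":-0.35,"tz":0.0,"ax":0,"ay":0,"az":-0.31}

```text
time: 7.95
tool_pos: [0.485, 0.1314, 0.2061]
ee_rot: [3.137, -0.002, 0.293]
wrist_force: [-0.1, 0.2, -0.6]
width: 0.0534
```

```bash
cat >> h.py <<'E'
def held(name):
    o=get_obs();p,d=snapshot('wrist');save(name,p);P=cloud('wrist',d);Q=(P-o['tool_pos'])@Rm(o['ee_rot'])
    H,S,V=cv2.split(cv2.cvtColor(p,cv2.COLOR_RGB2HSV))
    bl=(((H>105)&(H<135)&(S>110))|((H>12)&(H<40)&(S>90)))&(abs(Q[...,2]-.003)<.006)&(abs(Q[...,0]-.015)<.07)&(abs(Q[...,1])<.05)
    n,lab,st,_=cv2.connectedComponentsWithStats(bl.astype(np.uint8));j=1+st[1:,4].argmax();X=Q[lab==j]
    f,c=fit(X[::4,:2],0,[.015,0,0.]);print('lantern in tool x,y,rot',f,c,X.min(0),X.max(0))
    return p,P,Q,f
E
python3 - <<'E'
from h import *
p,P,Q,f=held('w4.png')
H,S,V=cv2.split(cv2.cvtColor(p,cv2.COLOR_RGB2HSV))
v,u=np.mgrid[:384,:512]
b=(P[...,2]>.036)&(P[...,2]<.05)&(P[...,0]>.35)&(P[...,0]<.68)&(P[...,1]>.05)&(P[...,1]<.42)
print('box',rect(P[b][:,:2]),b.sum())
go(.4850,.2179,.2,.335)
E
```

```text
lantern in tool x,y,rot [ 0.0225337  -0.00410061 -0.0129374 ] 0.0004218090201915393 [-0.03334022 -0.03771756 -0.00289293] [0.07740746 0.02854574 0.00887525]
box (0.5001336364746094, 0.22740762329101563, 163.06268310546875, 267.1365966796875, 19.705493927001953) 15940
move [ 0.0247 -0.0781  0.0061] [-0.001 -0.003 -0.037] from [0.4844 0.136  0.206 ] [-3.141e+00 -3.000e-03  2.980e-01]
```

View pics/w4.png

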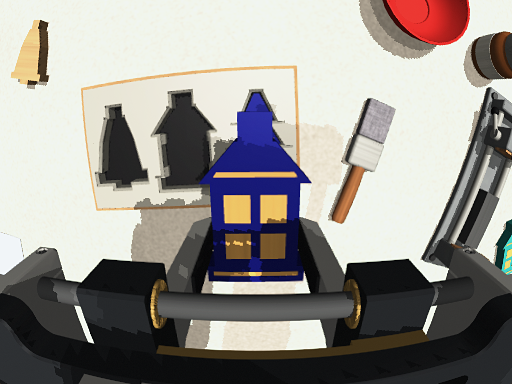

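The wrist picture shows the empty cutout at about (183,140), partly hidden by the held lantern. The arm was still moving, which biased the numbers, so I'll back off a little, let it settle and measure both together.

>>> step_arm:
  steps:
    - {"jaw":0.3,"tx":-0.015,"ty":0.015,"tz":0.0,"ax":0,"ay":0,"az":-0.037}
    - {"jaw":0.3,"tx":-0.03,"ty":0.02,"tz":0.0,"ax":0,"ay":0,"az":-0.037}
    - {"jaw":0.3,"tx":-0.03,"ty":0.02,"tz":0.0,"ax":0,"ay":0,"az":-0.037}
    - {"jaw":0.3,"tx":-0.03,"ty":0.02,"tz":0.0,"ax":0,"ay":0,"az":-0.037}
    - {"jaw":0.3,"tx":-0.03,"ty":0.02,"tz":0.0,"ax":0,"ay":0,"az":-0.037}
    - {"jaw":0.3,"tx":-0.03,"ty":0.02,"tz":0.0,"ax":0,"ay":0,"az":-0.037}

```text
time: 8.6
tool_pos: [0.4618, 0.1081, 0.2055]
ee_rot: [-3.141, -0.003, 0.335]
wrist_force: [0.3, 0.4, -1.5]
width: 0.0536
```

```bash
cat >> h.py <<'E'
def cut(p,P):
    H,S,V=cv2.split(cv2.cvtColor(p,cv2.COLOR_RGB2HSV))
    c=(V<90)&(abs(P[...,0]-.50)<.09)&(abs(P[...,1]-.2235)<.06)&(P[...,2]<.06)
    n,lab,st,_=cv2.connectedComponentsWithStats(c.astype(np.uint8));j=1+st[1:,4].argmax();print(st[j]);return lab==j
E
python3 - <<'E'
from h import *
snapshot('wrist')
p,P,Q,f=held('w5.png');o=get_obs();print(o['tool_pos'],o['ee_rot'],o['qvel'].round(3))
b=(P[...,2]>.036)&(P[...,2]<.05)&(P[...,0]>.35)&(P[...,0]<.68)&(P[...,1]>.05)&(P[...,1]<.42)
print('box',rect(P[b][:,:2]),b.sum())
# floor points by depth: z near .02
c=cut(p,P);v,u=np.mgrid[:384,:512]
F=P[c];print('z',np.percentile(F[:,2],[5,50,95]))
fl=F[(F[:,2]<.026)&(F[:,2]>.014)]
print('floor fit',fit(fl[::2,:2],.002,[.5,.223,.335]),len(fl))
print('dark fit z.042',fit(plane('wrist',c,.042)[::2],.002,[.5,.223,.335]))
q=p.copy();q[c]=[255,0,0];save('w5c.png',np.hstack([cv2.resize(p[60:300,60:340],None,fx=1.4,fy=1.4),cv2.resize(q[60:300,60:340],None,fx=1.4,fy=1.4)]))
E
```

```text
lantern in tool x,y,rot [ 0.02176197  0.00010183 -0.00982633] 0.001008431376584846 [-0.03411801 -0.03308751 -0.00297955] [0.07657106 0.03313419 0.00892745]
[0.46181483 0.10810997 0.20567887] [-3.14076355e+00 -2.92005699e-03  3.35294484e-01] [ 0.    -0.002  0.     0.     0.002 -0.   ]
box (0.5012826538085937, 0.2219930419921875, 163.08946228027344, 266.7527770996094, 19.420921325683594) 18094
[ 145   65   60   97 3953]
z [0.01789421 0.01922079 0.02973922]
floor fit (array([0.50075217, 0.22374169, 0.33941453]), np.float64(0.00148541743797595)) 3626
dark fit z.042 (array([0.50253967, 0.22020808, 0.33713018]), np.float64(0.0))
```

View pics/w5c.png

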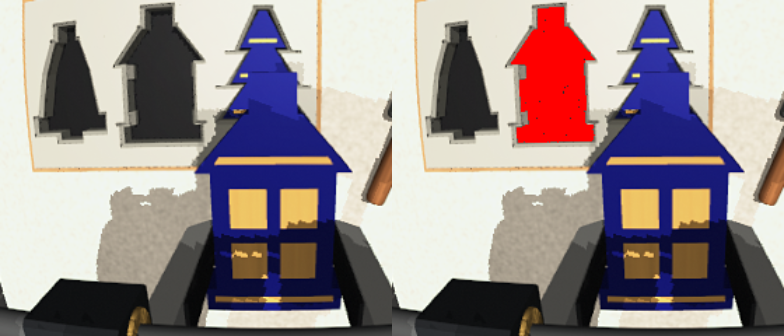

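The left half shows the empty cutout at crop (160,80) and the held lantern. The mask covers the cutout floor only. I'll refine with a two-sided fit and check the lantern's midline.

```bash
python3 - <<'E'
from h import *
from scipy.optimize import minimize
poly=(L*1e3).astype(np.float32).reshape(-1,1,2)
def sd(S,p): 
    q=(S-p[:2])@R.from_euler('z',p[2]).as_matrix()[:2,:2]*1e3
    return np.array([cv2.pointPolygonTest(poly,(float(a),float(b)),True) for a,b in q])
m=camera_model('wrist');p,d=snapshot('wrist');P=cloud('wrist',d);o=get_obs();Q=(P-o['tool_pos'])@Rm(o['ee_rot'])
H,S,V=cv2.split(cv2.cvtColor(p,cv2.COLOR_RGB2HSV))
near=(np.hypot(P[...,0]-.5,P[...,1]-.223)<.08)
top=near&(P[...,2]>.0395)&(P[...,2]<.046)&(V>120)
tp=P[top][:,:2]; s0=sd(tp,[.5007,.223,.3385]);tp=tp[s0>-14]
print(len(tp),'top z',np.median(P[top][:,2]))
fl=P[near&(P[...,2]<.026)&(P[...,2]>.013)&(V<90)]; s0=sd(fl[:,:2],[.5007,.223,.3385]);fl=fl[(s0>-8)][:,:2]
for g in(3,4,5):
    f=lambda p:np.sum(np.maximum(sd(tp,p)+g,0)**1)/len(tp)+np.sum(np.maximum(-sd(fl[::3],p)-2,0))/len(fl)*3
    r=minimize(f,[.5007,.223,.3385],method='Nelder-Mead',options=dict(initial_simplex=np.array([[.5007,.223,.3385]]*4)+np.vstack([np.zeros(3),np.diag([.004,.004,.05])])))
    print(g,r.x,r.fun)
bl=(((H>105)&(H<135)&(S>110))|((H>12)&(H<40)&(S>90)))&(abs(Q[...,2]-.003)<.006)&(abs(Q[...,0]-.02)<.07)&(abs(Q[...,1])<.05);X=Q[bl]
for a in np.arange(-.03,.076,.01):
    k=abs(X[:,0]-a)<.002
    if k.any(): y=X[k,1];print(round(a,3),y.min().round(4),y.max().round(4),((y.min()+y.max())/2).round(4),np.median(X[k,2]).round(4))
E
```

```text
2578 top z 0.04103819983435558
3 [0.50132289 0.22222009 0.33626523] 0.012537267191002618
4 [0.50144986 0.22194001 0.33763005] 0.03585647171704023
5 [0.50163001 0.22183788 0.33837734] 0.10747124631951456
-0.03 -0.0304 0.0323 0.0009 -0.0008
-0.02 -0.0304 0.0315 0.0005 -0.0006
-0.01 -0.0265 0.0276 0.0005 -0.0008
0.0 -0.0264 0.0275 0.0005 -0.0009
0.01 -0.0279 0.0285 0.0003 -0.0007
0.02 -0.0264 0.0272 0.0004 -0.0008
0.03 -0.0265 0.027 0.0002 -0.0005
0.04 -0.0304 0.0309 0.0003 -0.0007
0.05 -0.0215 0.0218 0.0002 -0.0006
0.06 -0.0122 0.0128 0.0003 -0.0006
0.07 -0.0098 0.0096 -0.0001 -0.0006
```

```bash
python3 -c "
from h import *
go(.481,.2159,.2,.33);go(.481,.2159,.078,.33)"
```

```text
move [ 0.0536 -0.0955  0.006 ] [-0.001 -0.003  0.005] from [0.4618 0.1081 0.2057] [-3.141e+00 -3.000e-03  3.350e-01]
move [ 0.0532 -0.0954  0.128 ] [-0.001 -0.003  0.005] from [0.4618 0.1081 0.2057] [-3.141e+00 -3.000e-03  3.350e-01]
```

>>> step_arm:
  steps:
    - {"jaw":0.3,"tx":0.02,"ty":-0.035,"tz":0.0,"ax":0,"ay":-0.003,"az":0.005}
    - {"jaw":0.3,"tx":0.04,"ty":-0.07,"tz":0.0,"ax":-0.001,"ay":-0.003,"az":0.005}
    - {"jaw":0.3,"tx":0.053,"ty":-0.095,"tz":0.025,"ax":-0.001,"ay":-0.003,"az":0.005}
    - {"jaw":0.3,"tx":0.053,"ty":-0.095,"tz":0.06,"ax":-0.001,"ay":-0.003,"az":0.005}
    - {"jaw":0.3,"tx":0.053,"ty":-0.095,"tz":0.095,"ax":-0.001,"ay":-0.003,"az":0.005}
    - {"jaw":0.3,"tx":0.053,"ty":-0.095,"tz":0.12,"ax":-0.001,"ay":-0.003,"az":0.005}
    - {"jaw":0.3,"tx":0.053,"ty":-0.0955,"tz":0.128,"ax":-0.001,"ay":-0.003,"az":0.005}
    - {"jaw":0.3,"tx":0.053,"ty":-0.0955,"tz":0.128,"ax":-0.001,"ay":-0.003,"az":0.005}

```text
time: 9.55
tool_pos: [0.48, 0.2158, 0.0767]
ee_rot: [3.141, 0.003, 0.33]
wrist_force: [-0.0, -0.2, -0.9]
width: 0.0538
```

```bash
python3 - <<'E'
from h import *
snapshot('wrist')
p,P,Q,f=held('w6.png');o=get_obs();print(o['tool_pos'],o['ee_rot'],o['qvel'].round(3))
go(.481,.2159,.062,.33)
# overlay cutout outline predicted on foam top, and save crop
m=camera_model('wrist');K=np.array(m['intrinsics']);A=Rm(m['orientation'])
def proj(X):
    c=(X-np.array(m['origin']))@A;t=np.arctan2(np.hypot(c[:,0],c[:,1]),c[:,2]);r=np.hypot(c[:,0],c[:,1]);return np.c_[K[0,2]+K[0,0]*t*c[:,0]/r,K[1,2]+K[1,1]*t*c[:,1]/r]
q=cv2.resize(p[20:300,110:400],None,fx=2.1,fy=2.1,interpolation=cv2.INTER_CUBIC)
R2=R.from_euler('z',.3375).as_matrix()
O=np.c_[L,np.full(len(L),.042)];O=O@R2.T+[.5012,.2225,0]
cv2.polylines(q,[(((proj(O)-[110,20])*2.1)).astype(np.int32)],True,(255,0,0),1)
save('w6c.png',q)
E
```

```text
lantern in tool x,y,rot [ 0.02247165  0.00060437 -0.00820556] 0.0018409160113277959 [-0.03321308 -0.03284764 -0.00299954] [0.07737643 0.03334006 0.00882802]
[0.48188487 0.2162688  0.07955622] [ 3.14136094e+00 -2.69480923e-03  3.30203485e-01] [-0.001 -0.015 -0.016  0.002 -0.002  0.   ]
move [-0.001   0.0001  0.0176] [ 0.    -0.003  0.   ] from [0.4819 0.2163 0.0796] [ 3.141e+00 -3.000e-03  3.300e-01]
```

View pics/w6c.png

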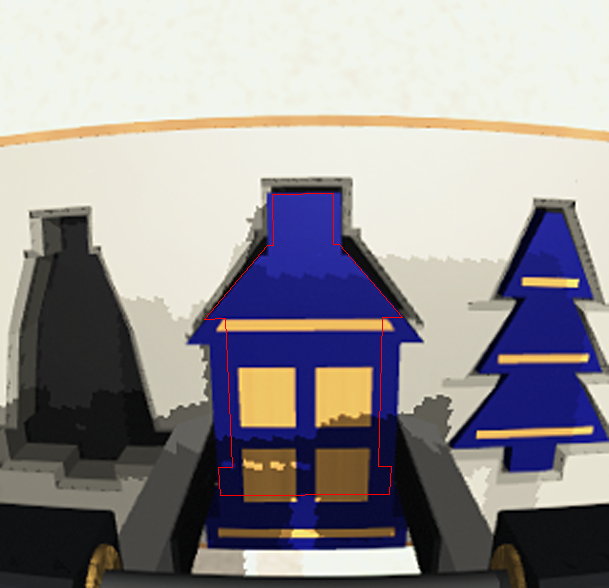

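The picture shows the lantern hovering over its cutout, with the bevel visible round the cap at crop (262..352, 178). The cutout looks about 1 mm to the right of my estimate. A quick numeric check on the cap edges will settle that.

```bash
python3 - <<'E'
from h import *
o=get_obs();p,d=snapshot('wrist');P=cloud('wrist',d);Q=(P-o['tool_pos'])@Rm(o['ee_rot'])
H,S,V=cv2.split(cv2.cvtColor(p,cv2.COLOR_RGB2HSV))
R2=R.from_euler('z',.3375).as_matrix()[:2,:2]
Y=(P[...,:2]-[.5012,.2225])@R2   # cutout frame
foam=(P[...,2]>.0385)&(P[...,2]<.046)&(S<60)&(V>140)
for a in(.044,.048,.052):
    k=foam&(abs(Y[...,0]-a)<.0015)&(abs(Y[...,1])<.04);y=np.sort(Y[k][:,1]);i=np.argmax(np.diff(y));print('row',a,'gap',y[i].round(4),y[i+1].round(4),'mid',((y[i]+y[i+1])/2).round(4))
k=foam&(abs(Y[...,1])<.008)&(Y[...,0]>.04)&(Y[...,0]<.09);print('cap end x min foam (60 expected)',np.percentile(Y[k][:,0],1))
bl=(H>105)&(H<135)&(S>110)&(abs(Q[...,2])<.006)&(abs(Q[...,0]-.02)<.07)&(abs(Q[...,1])<.05)
YL=Y[bl];
for a in(.03,.044,.05):
    k=abs(YL[:,0]-a)<.0015;print('lan',a,YL[k,1].min().round(4),YL[k,1].max().round(4),YL[k,1].mean().round(4))
print('lan cap end (55)',YL[:,0].max(),'tool',o['tool_pos'])
E
```

```text
row 0.044 gap -0.0139 0.0149 mid 0.0005
row 0.048 gap -0.0139 0.0149 mid 0.0005
row 0.052 gap -0.0138 0.0128 mid -0.0005
cap end x min foam (60 expected) 0.060559042951268315
lan 0.03 -0.021 0.0211 0.0001
lan 0.044 -0.0096 0.0099 0.0001
lan 0.05 -0.0096 0.0098 -0.0003
lan cap end (55) 0.05657978574085545 tool [0.48188487 0.2162688  0.07955622]
```

>>> step_arm:
  steps:
    - {"jaw":0.3,"tx":-0.001,"ty":0.0005,"tz":0.006,"ax":0,"ay":-0.003,"az":0}
    - {"jaw":0.3,"tx":-0.001,"ty":0.0005,"tz":0.012,"ax":0,"ay":-0.003,"az":0}
    - {"jaw":0.3,"tx":-0.001,"ty":0.0005,"tz":0.016,"ax":0,"ay":-0.003,"az":0}
    - {"jaw":0.3,"tx":-0.001,"ty":0.0005,"tz":0.019,"ax":0,"ay":-0.003,"az":0}
    - {"jaw":0.3,"tx":-0.001,"ty":0.0005,"tz":0.021,"ax":0,"ay":-0.003,"az":0}
    - {"jaw":0.3,"tx":-0.001,"ty":0.0005,"tz":0.022,"ax":0,"ay":-0.003,"az":0}
    - {"jaw":0.3,"tx":-0.001,"ty":0.0005,"tz":0.022,"ax":0,"ay":-0.003,"az":0}

```text
time: 10.4
tool_pos: [0.4814, 0.2156, 0.0579]
ee_rot: [3.141, -0.001, 0.33]
wrist_force: [0.4, -0.0, -1.1]
width: 0.0534
```

>>> step_arm:
  steps:
    - {"jaw":0.3,"tx":0,"ty":0,"tz":0.0015,"ax":0,"ay":0,"az":0}
    - {"jaw":0.3,"tx":0,"ty":0,"tz":0.003,"ax":0,"ay":0,"az":0}
    - {"jaw":0.3,"tx":0,"ty":0,"tz":0.004,"ax":0,"ay":0,"az":0}
    - {"jaw":0.3,"tx":0,"ty":0,"tz":0.005,"ax":0,"ay":0,"az":0}
    - {"jaw":0.3,"tx":0,"ty":0,"tz":0.0055,"ax":0,"ay":0,"az":0}
    - {"jaw":0.3,"tx":0,"ty":0,"tz":0.0055,"ax":0,"ay":0,"az":0}

```text
time: 11.0
tool_pos: [0.4816, 0.2154, 0.0526]
ee_rot: [3.141, -0.001, 0.33]
wrist_force: [0.1, -1.0, -1.3]
width: 0.0536
```

```bash
python3 - <<'E'
from h import *
snapshot('wrist');o=get_obs();print(o['tool_pos'],o['ee_rot'],o['wrist_force'],o['wrist_torque'])
p,d=snapshot('wrist');P=cloud('wrist',d);save('w7c.png',cv2.resize(p[20:300,110:400],None,fx=2.1,fy=2.1,interpolation=cv2.INTER_CUBIC))
H,S,V=cv2.split(cv2.cvtColor(p,cv2.COLOR_RGB2HSV));Q=(P-o['tool_pos'])@Rm(o['ee_rot'])
bl=(H>105)&(H<135)&(S>110)&(abs(Q[...,2])<.01)&(abs(Q[...,0]-.02)<.07)&(abs(Q[...,1])<.036)
X=P[bl];print('top z',np.percentile(X[:,2],[10,50,90]),np.median(Q[bl][:,2]))
f=(abs(P[...,2]-.042)<.004)&(S<60)&(V>140);print('foam z',np.median(P[f][:,2]))
E
```

```text
[0.48159031 0.21538511 0.05254412] [ 3.14092156e+00 -7.71712953e-04  3.30107171e-01] [ 0.52920887 -0.64787938  0.08823302] [-0.21882741 -0.03213505 -0.00218519]
top z [0.05232913 0.05314357 0.0539383 ] -0.0005824372609501792
foam z 0.04095490219589293
```

View pics/w7c.png

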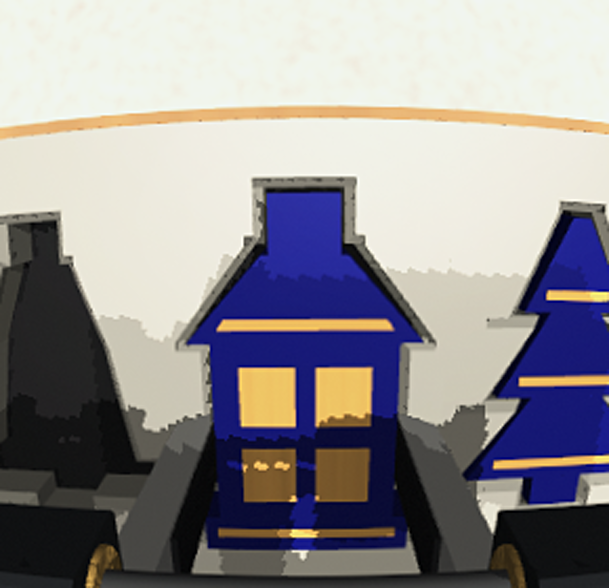

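The lantern is seated squarely, with an even gap all round the cap and roof, and stands about 12 mm proud. I'll ease down 1 mm onto the ribs, let go, rise and close the fingers for the press.

>>> step_arm:
  steps:
    - {"jaw":0.3,"tx":0,"ty":0,"tz":0.0007,"ax":0,"ay":0,"az":0}
    - {"jaw":0.3,"tx":0,"ty":0,"tz":0.0013,"ax":0,"ay":0,"az":0}
    - {"jaw":0.3,"tx":0,"ty":0,"tz":0.0013,"ax":0,"ay":0,"az":0}

```text
time: 11.4
tool_pos: [0.4818, 0.2155, 0.0518]
ee_rot: [3.141, -0.002, 0.33]
wrist_force: [-0.8, -1.3, 4.3]
width: 0.0534
```

>>> step_arm:
  steps:
    - {"jaw":0.72,"tx":0,"ty":0,"tz":0,"ax":0,"ay":0,"az":0}
    - {"jaw":0.72,"tx":0,"ty":0,"tz":0,"ax":0,"ay":0,"az":0}
    - {"jaw":0.72,"tx":0,"ty":0,"tz":0,"ax":0,"ay":0,"az":0}
    - {"jaw":0.72,"tx":0,"ty":0,"tz":-0.015,"ax":0,"ay":0,"az":0}
    - {"jaw":0.72,"tx":0.003,"ty":0,"tz":-0.035,"ax":0,"ay":0,"az":0}
    - {"jaw":0,"tx":0.007,"ty":0,"tz":-0.05,"ax":0,"ay":0,"az":0}
    - {"jaw":0,"tx":0.007,"ty":0,"tz":-0.05,"ax":0,"ay":0,"az":0}
    - {"jaw":0,"tx":0.007,"ty":0,"tz":-0.05,"ax":0,"ay":0,"az":0}

```text
time: 12.2
tool_pos: [0.4882, 0.2178, 0.1014]
ee_rot: [3.141, -0.001, 0.33]
wrist_force: [0.5, 0.8, 0.1]
width: 0.047
```

>>> step_arm:
  steps:
    - {"jaw":0,"tx":0,"ty":0,"tz":0,"ax":0,"ay":0,"az":0}
    - {"jaw":0,"tx":0,"ty":0,"tz":0,"ax":0,"ay":0,"az":0}
    - {"jaw":0,"tx":0,"ty":0,"tz":0,"ax":0,"ay":0,"az":0}
    - {"jaw":0,"tx":0,"ty":0,"tz":0,"ax":0,"ay":0,"az":0}

```text
time: 12.6
tool_pos: [0.4879, 0.2177, 0.1009]
ee_rot: [3.141, -0.0, 0.33]
wrist_force: [-0.2, -0.8, -0.8]
width: 0.0152
```

```bash
cat >> h.py <<'E'
def check(name):
    o=get_obs();p,d=snapshot('wrist');P=cloud('wrist',d);save(name,cv2.resize(p[20:300,110:400],None,fx=2.1,fy=2.1,interpolation=cv2.INTER_CUBIC))
    H,S,V=cv2.split(cv2.cvtColor(p,cv2.COLOR_RGB2HSV))
    bl=(H>105)&(H<135)&(S>110)&(abs(P[...,2]-.05)<.015)&(np.hypot(P[...,0]-.5,P[...,1]-.222)<.06)
    Y=(P-[.5012,.2225,0])@R.from_euler('z',.3375).as_matrix();Y=Y[bl];Y=Y[abs(Y[:,1])<.036]
    m=np.median(Y[:,2]);Y=Y[abs(Y[:,2]-m)<.004];print('lantern z',m,'plane',np.linalg.lstsq(np.c_[Y[:,:2],np.ones(len(Y))],Y[:,2],rcond=None)[0].round(4),'x',Y[:,0].min(),Y[:,0].max())
    f=(abs(P[...,2]-.042)<.004)&(S<60)&(V>140);print('foam z',np.median(P[f][:,2]),'obs',o['tool_pos'],o['ee_rot'],o['width'],o['wrist_force'])
E
python3 - <<'E'
from h import *
snapshot('wrist');check('w8c.png')
go(.501-.015*.9436,.2223-.015*.331,.065,.33)
E
```

```text
lantern z 0.05266794959115075 plane [ 0.0014 -0.0002  0.0527] x -0.05424625119444321 0.055646289016845374
foam z 0.04109821402889137 obs [0.4879903  0.21772873 0.1010431 ] [ 3.14113692e+00 -6.32565185e-04  3.30139564e-01] 0.011251274724793682 [0.49287752 0.1556881  0.27436029]
move [-0.0013 -0.      0.0362] [ 0.    -0.001  0.   ] from [0.4881 0.2178 0.1012] [ 3.141e+00 -1.000e-03  3.300e-01]
```

>>> step_arm:
  steps:
    - {"jaw":0,"tx":-0.001,"ty":0,"tz":0.02,"ax":0,"ay":0,"az":0}
    - {"jaw":0,"tx":-0.001,"ty":0,"tz":0.034,"ax":0,"ay":0,"az":0}
    - {"jaw":0,"tx":-0.001,"ty":0,"tz":0.037,"ax":0,"ay":0,"az":0}
    - {"jaw":0,"tx":-0.001,"ty":0,"tz":0.039,"ax":0,"ay":0,"az":0}
    - {"jaw":0,"tx":-0.001,"ty":0,"tz":0.041,"ax":0,"ay":0,"az":0}
    - {"jaw":0,"tx":-0.001,"ty":0,"tz":0.043,"ax":0,"ay":0,"az":0}
    - {"jaw":0,"tx":-0.001,"ty":0,"tz":0.045,"ax":0,"ay":0,"az":0}
    - {"jaw":0,"tx":-0.001,"ty":0,"tz":0.046,"ax":0,"ay":0,"az":0}

```text
time: 13.5
tool_pos: [0.4878, 0.2182, 0.0575]
ee_rot: [-3.141, -0.003, 0.33]
wrist_force: [-4.2, -0.3, 7.1]
width: 0.0001
```

>>> step_arm:
  steps:
    - {"jaw":0,"tx":0,"ty":0,"tz":0.003,"ax":0,"ay":0,"az":0}
    - {"jaw":0,"tx":0,"ty":0,"tz":0.0045,"ax":0,"ay":0,"az":0}
    - {"jaw":0,"tx":0,"ty":0,"tz":0.006,"ax":0,"ay":0,"az":0}
    - {"jaw":0,"tx":0,"ty":0,"tz":0.0075,"ax":0,"ay":0,"az":0}
    - {"jaw":0,"tx":0,"ty":0,"tz":0.009,"ax":0,"ay":0,"az":0}
    - {"jaw":0,"tx":0,"ty":0,"tz":0.0095,"ax":0,"ay":0,"az":0}

```text
time: 14.1
tool_pos: [0.487, 0.2176, 0.0502]
ee_rot: [3.141, -0.001, 0.33]
wrist_force: [-7.8, -3.3, 12.2]
width: 0.0008
```

>>> step_arm:
  steps:
    - {"jaw":0,"tx":0,"ty":0,"tz":0.003,"ax":0,"ay":0,"az":0}
    - {"jaw":0,"tx":0,"ty":0,"tz":0.0045,"ax":0,"ay":0,"az":0}
    - {"jaw":0,"tx":0,"ty":0,"tz":0.006,"ax":0,"ay":0,"az":0}
    - {"jaw":0,"tx":0,"ty":0,"tz":0.006,"ax":0,"ay":0,"az":0}
    - {"jaw":0,"tx":0,"ty":0,"tz":0.006,"ax":0,"ay":0,"az":0}

```text
time: 14.6
tool_pos: [0.4871, 0.2176, 0.0501]
ee_rot: [3.141, -0.003, 0.331]
wrist_force: [-11.2, -5.0, 23.7]
width: 0.0005
```

The lantern no longer gives under 24 N, with the tips at foam height. I'll rise and check.

>>> step_arm:
  steps:
    - {"jaw":0,"tx":0,"ty":0,"tz":-0.002,"ax":0,"ay":0,"az":0}
    - {"jaw":0,"tx":0,"ty":0,"tz":-0.015,"ax":0,"ay":0,"az":0}
    - {"jaw":0,"tx":0,"ty":0,"tz":-0.04,"ax":0,"ay":0,"az":0}
    - {"jaw":0,"tx":-0.02,"ty":0,"tz":-0.08,"ax":0,"ay":0,"az":0}
    - {"jaw":0,"tx":-0.04,"ty":0,"tz":-0.11,"ax":0,"ay":0,"az":0}
    - {"jaw":0,"tx":-0.06,"ty":0,"tz":-0.13,"ax":0,"ay":0,"az":0}
    - {"jaw":0,"tx":-0.06,"ty":0,"tz":-0.13,"ax":0,"ay":0,"az":0}
    - {"jaw":0,"tx":-0.06,"ty":0,"tz":-0.13,"ax":0,"ay":0,"az":0}

```text
time: 15.4
tool_pos: [0.4306, 0.1983, 0.1805]
ee_rot: [3.141, -0.005, 0.331]
wrist_force: [0.9, -0.1, -0.5]
width: 0.0006
```

```bash
python3 - <<'E'
from h import *
snapshot('wrist');check('w9c.png')
p,d=snapshot('wrist');save('w9.png',p);P=cloud('wrist',d);H,S,V=cv2.split(cv2.cvtColor(p,cv2.COLOR_RGB2HSV))
bl=(H>105)&(H<135)&(S>110);Y=(P-[.5012,.2225,0])@R.from_euler('z',.3375).as_matrix()
for n,c in(('lantern',0),('tree',-.086)):
    k=bl&(abs(Y[...,1]-c)<.036)&(abs(Y[...,0])<.06);print(n,np.percentile(Y[k][:,2],[10,50,90]),Y[k][:,:2].min(0),Y[k][:,:2].max(0))
E
```

```text
lantern z 0.040181552196173996 plane [-0.0028 -0.0012  0.0402] x -0.05393294353014729 0.056162997393483766
foam z 0.04010486735418245 obs [0.43028911 0.19815283 0.17925979] [ 3.14092876e+00 -2.25268153e-03  3.30530634e-01] 0.0006222561450108883 [-0.15245491 -0.33440237 -0.36483893]
lantern [0.03956423 0.0406412  0.04172206] [-0.05953935 -0.03512915] [0.05531892 0.03307286]
tree [0.03916384 0.04050049 0.04150655] [-0.05008477 -0.11910064] [ 0.04970451 -0.05412822]
```

View pics/w9.png

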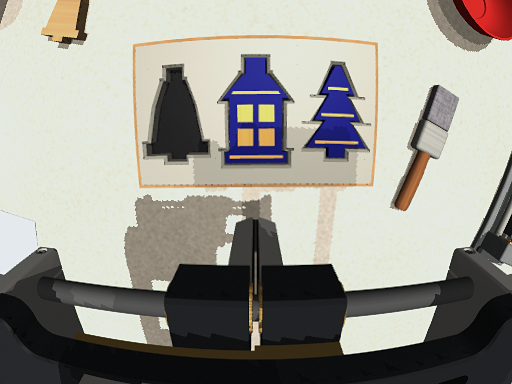

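The lantern sits at (257,110), flush with the foam and squarely in its cutout. The tree beside it and the brush are untouched, and the gripper is clear. Handing in.

```bash
python3 -c "
from bench import *
print(close_job())"
```

```text
the job is handed in; nothing more can be done
None
```

The blue lantern is packed: it sits in the middle cutout, pressed home and flush with the foam. The job was handed in at about 15.5 s of the 64 s allowed.

- **Release:** I pulled the jaw back about 43 mm by its knob. That is well past the 5 mm the plate laps over the cap.
- **Placing:** I lifted the lantern out, set it squarely on the foam ribs (about 12 mm proud, level) and let go.
- **Pressing:** I pressed with closed fingers up to 24 N vertical force. At that force the lantern no longer moved, and the fingertips were at foam height.

**Last checks:** The lantern's top measured 40.2 mm and the foam 40.1 mm, so they are flush; both read about 2 mm under the nominal 42 mm, within the camera calibration. The lantern's tilt was under 0.3%. The tree and brush looked undisturbed in the last picture, and the gripper was clear of everything.

**What disagreed or failed:**
- One lantern measurement was taken while the arm was still moving, so I gripped it about 6 mm off the nominal grip point. I measured this and corrected for it before placing.
- The first two move calls were refused because they left out fields; nothing moved.
- I did not look at the vise, jars, bowl, knife, bell or turquoise look-alikes again at the end, but the arm never touched them apart from the vise.

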